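Take the left-hand burr nut off the mill

ROBOT

A 6-joint arm with a two-finger parallel gripper is mounted at the origin on a cart in front of the work surface, level with it; the furniture and walls round the work are solid. World frame = base frame: x ahead of the robot, y to its left, z up, the work surface at z = 0. Lengths are in m, angles in degrees, forces in N, time in s.
With the tool pointing down it reaches from about 0.325 to 0.775 m from the base axis. Payload 5.5 kg.
Tool frame: the origin (TCP) lies at the centre of the arm's flange, where the gripper is bolted on; the fingertips stand 182 mm ahead of it and the grasp point (between the pads) lies 163 mm ahead of it; z points along the fingers, y is the direction in which the jaws open and shut (so a half turn about z gives the same grasp; the last joint's range is limited). The gripper opens to 88 mm and grips with 3 to 60 N. Pads are 20 mm wide; open, the fingers measure 115 mm over their backs; the gripper's body (75 mm by 178 mm) begins 61 mm behind the grasp point.
Start: joints at [-69.196, 5.22, 70.514, -0, 104.267, -3.249], TCP at [0.245, -0.548, 0.405] pointing down, gripper open.
Joint ranges: [-164.24, 164.24], [-49.07, 125.15], [9.68, 141.18], [-86.29, 266.29], [3.28, 154.24], [-151.56, 151.56]. Speed limits (degrees/s): [147.25, 147.25, 172.46, 180, 180, 180].

INTERFACE

Orientations are given as [roll, pitch, yaw] about the fixed x, y, z axes, in that order (R = Rz(yaw) Ry(pitch) Rx(roll)).
In Python, from station import r gives the robot as it stands. The module is installed in compiled form; this text tells all that it offers. Calls block until the motion is done:
- r.reach(position, orientation): joint-space move of the TCP to a pose.
- r.servo_line(position, rotation=None, speed=0.15): straight line of the TCP; rotation=None keeps the orientation; speed is the mean speed in m/s.
- r.move_joints(angles): joint-space move.
- r.let_go() and r.grab(squeeze=None): open the fingers fully, or close them until they stop; squeeze is the grip in N (None keeps the last).
- r.wait(seconds).
- r.inverse_kinematics(position, orientation): joint angles nearest the present ones, or None.
- r.sense(): the state.
- r.snapshot(name): name is "scene" or "top" or "wrist"; returns a dict with "frame" (420x560x3 uint8, red, green, blue), "fx", "fy", "cx", "cy" (pixels), "R" (3x3) and "t" (3): a world point X has camera coordinates R X + t. Camera axes: x right, y down, z forward; pixel columns grow to the right and rows downward; lengths in m; the calibration is good to about 2 mm. The wrist camera is an equidistant fisheye: a pixel r from the principal point sees the ray r / f radians off the axis. A picture is of the moment at which its call begins. There is no depth.
A pose or a line that the arm cannot do raises r.IKError and nothing moves.
- r.hand_in(): hands the job in, once; it reports no verdict.
The state is a dict: "clock": time; "joints": joint angles; "joint_vel": joint speeds; "joint_torque": joint torques, N m; "tcp_pos": TCP position; "orientation": TCP orientation; "contact_force": force on the tool from outside, world axes, zero at the start; "torque": the same for the moment, N m; "opening": finger opening in m.
Only numpy, scipy, OpenCV 4.12 (cv2) and the standard library are available. Lean on these libraries where they do the work, as an engineer would, in place of code of your own. Each camera call takes 0.05 s, during which the arm holds its last target.

TASK

The mill's burr has to come out for cleaning. Slide the clear guard fully open, unscrew the brass hand nut from the burr - its thread is left-handed, so it loosens clockwise seen from above - lift it off and lay it flat in the steel tray, then slide the guard fully shut again. Leave the salt shaker and spice jars on the left standing where they are.

Things in the scene. Friction and masses are not known exactly. Their poses are not given: they have to be found in the camera images.
- mill: cream table-top mill housing with a steel deck, 170 x 300 mm, deck 80 mm above the table, fixed. Origin: centre of its underside; z up, y along the guard's track. The threaded stud stands up from the deck on the line x = 0, y = -75 mm; two rails 8 mm high lie on the deck at x = +-65 mm
- nut_seat (a point): point on the stud's axis in the plane on which the tightened nut rests, 14 mm above the deck (94 mm above the table). The steel stud reaches 34 mm above it. Axes as the mill's
- nut: brass ribbed hand nut, an open ring 54 mm in diameter (16-sided to the touch, 53 mm over flats), 32 mm tall, bore 36 mm, about 0.15 kg, a white dot on top. Origin: centre of its underside; z up along the thread. Clockwise turning seen from above (negative about z) raises it 22 mm per turn (3.5 mm per rad); anticlockwise it jams. It turns easily, with about 1.5 mm of sideways play
- stud_top (a point): top of the steel stud, 34 mm above nut_seat. Its two-start LEFT-HAND thread holds two lugs inside the nut: the nut stays where it is left and cannot be pulled up until it has turned clockwise about 200 to 220 degrees from tight (several grips), then it lifts straight off. With the guard open nothing higher than the rails stands within 60 mm of the stud's axis
- guard (a joint): travel of the smoked clear guard hood along the mill's +y: 0 shut (over the nut), 0.135 m fully open (stop); about 2 N of friction, stays where it is left
- guard_grip (a point): grip point in the dark handle on top of the guard: a block 54 mm (along the mill's x) x 16 mm (along y) that stands from 60 mm to 94 mm above the deck; this point is its centre line, 85 mm above the deck (165 mm above the table), moving with the guard. The hood under it is 120 x 125 mm, its top 60 mm above the deck
- tray: steel tray, 200 mm (its x) x 160 mm (its y), 22 mm high, walls and floor 4 mm thick, does not slide. Origin: centre of its underside
- tray_in (a point): centre of the tray's inner floor, 4 mm above the table; axes as the tray's
- chilli_jar: glass jar of red chilli, 70 mm in diameter, 112 mm tall, standing on the left; origin at its underside; leave it alone
- salt_shaker: salt shaker with a grey top, 44 mm in diameter, 90 mm tall, on the left; origin at its underside; leave it alone
- pepper: spice jar with a white cap, 47 mm in diameter, 98 mm tall, on the left; origin at its underside; leave it alone

How it is judged:
By the outcome, as a careful person would: the job done as asked, in the order asked, and still so for the second after the job is handed in, with the robot touching nothing.
It also fails if it takes over 72 s, if anything falls off the work surface, if the arm or the gripper's body presses on something with over 40 N, if the wrist force passes 120 N, or if a joint passes its speed limit or range.

## Working session

There is one attempt and no reset: what is moved stays moved. The work goes in short steps, each a Python script; the robot and the scene stay as the last script left them, time stands still between calls to the robot, and variables do not carry over. Pictures are saved under pics/ and viewed, and the job is handed in when it is done.

```bash
mkdir -p pics; ls; python3 - <<'E'
from station import r
import cv2
s=r.sense();print(s)
for n in ("scene","top","wrist"):
    d=r.snapshot(n);cv2.imwrite(f"pics/{n}0.png",d["frame"][:,:,::-1]);print(n,d["fx"],d["fy"],d["cx"],d["cy"],d["R"],d["t"])
E
```

```text
pics
{'clock': 0.0, 'joints': array([-6.91965109e+01,  5.26319810e+00,  7.05800455e+01, -2.79854687e-03,
        1.04268021e+02, -3.24983300e+00]), 'joint_vel': array([-0.0209456 ,  0.04363615, -0.0239143 ,  0.0007873 , -0.03502498,
        0.08176846]), 'joint_torque': array([ 4.91434530e-04, -4.46457374e+01, -4.06445503e+01,  6.98067737e-02,
        2.96208949e-02, -1.35060891e-04]), 'tcp_pos': array([ 0.24455173, -0.54796073,  0.40352369]), 'orientation': array([-1.79888760e+02, -3.59840207e-03,  2.40526315e+01]), 'contact_force': array([-0.67172386, -0.96446489,  0.51713484]), 'torque': array([0.01552554, 0.02241615, 0.02600637]), 'opening': 0.08740316325022465}
scene 476.45894316706807 476.45894316706807 283.1489205601005 205.7266976487733 [[-0.73185353 -0.68131074  0.01435569]
 [-0.37962592  0.39011285 -0.83886597]
 [ 0.56592806 -0.61937681 -0.54414869]] [0.41647014 0.30631816 1.2812481 ]
top 525.8098161779229 525.8098161779229 272.45486986122023 210.3618690154943 [[ 0.0687582  -0.99763272  0.00112389]
 [-0.97076538 -0.06716607 -0.23044151]
 [ 0.22997148  0.01475371 -0.97308553]] [0.00875343 0.58417624 1.73912628]
wrist 325.19226210127806 325.19226210127806 282.7943037086852 209.52072259126646 [[ 4.08586298e-01 -9.12719680e-01 -1.52552696e-04]
 [-8.79001437e-01 -3.93537055e-01  2.69230498e-01]
 [-2.45792009e-01 -1.09869798e-01 -9.63075758e-01]] [-0.60070592 -0.03325025  0.38976565]
```

View pics/scene0.png

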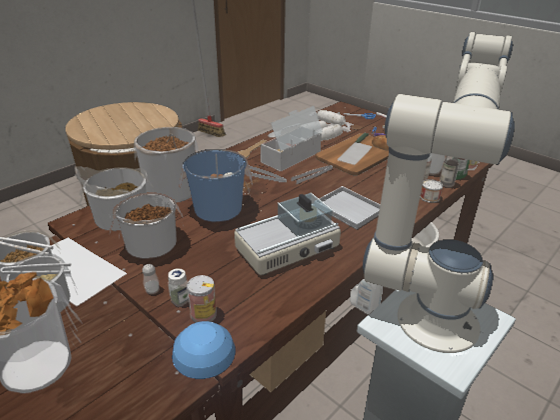

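View pics/top0.png

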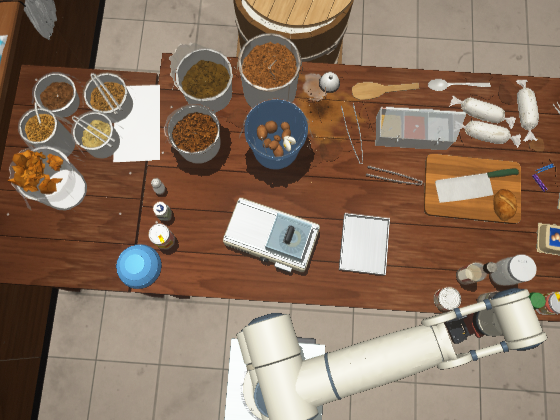

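View pics/wrist0.png

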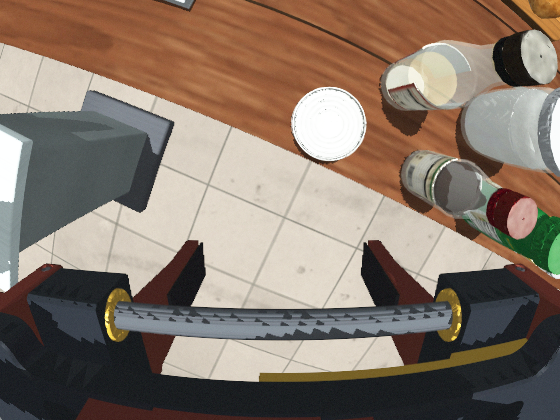

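The top view shows the mill at about (272,235) with its guard handle near (289,235). The tray is at (364,243) and the jars are at (158,187), (162,210) and (160,235). I'll zoom in on these to measure them.

```bash
python3 - <<'E'
import cv2
a=cv2.imread("pics/top0.png")[190:290,215:400];cv2.imwrite("pics/top0z.png",cv2.resize(a,None,fx=4.3,fy=4.3,interpolation=cv2.INTER_CUBIC))
a=cv2.imread("pics/scene0.png")[175:285,225:390];cv2.imwrite("pics/scene0z.png",cv2.resize(a,None,fx=4.8,fy=4.8,interpolation=cv2.INTER_CUBIC))
E
```

```text
(no output)
```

View pics/top0z.png

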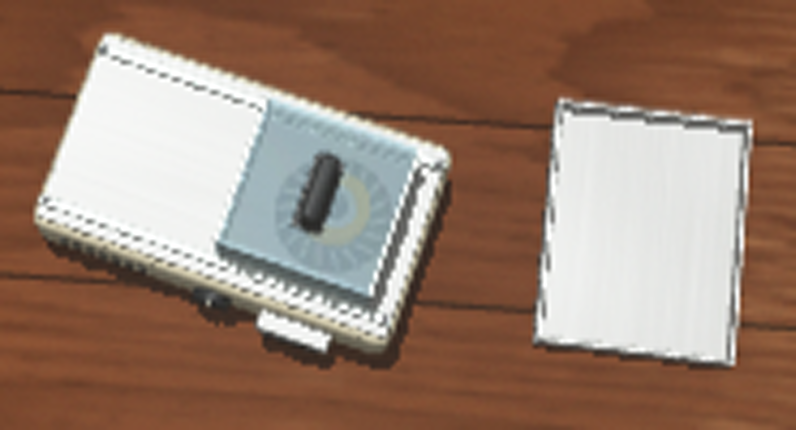

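View pics/scene0z.png

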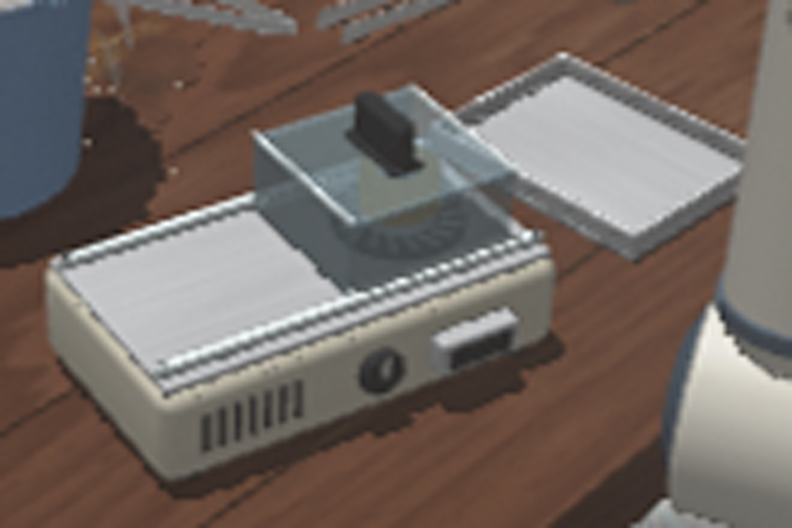

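```bash
cat > h.py <<'E'
import numpy as np, cv2
from station import r
def ray(d,u,v):
    R=np.array(d["R"]);t=np.array(d["t"])
    if d.get("fish"):
        x=(u-d["cx"])/d["fx"];y=(v-d["cy"])/d["fy"];th=np.hypot(x,y);c=np.array([np.sin(th)*x/max(th,1e-9),np.sin(th)*y/max(th,1e-9),np.cos(th)])
    else: c=np.array([(u-d["cx"])/d["fx"],(v-d["cy"])/d["fy"],1.])
    return -R.T@t, R.T@c
def plane(d,u,v,z):
    o,k=ray(d,u,v);return o+k*(z-o[2])/k[2]
def snap(n,f=None):
    d=r.snapshot(n);d["fish"]=(n=="wrist")
    if f: cv2.imwrite("pics/"+f,d["frame"][:,:,::-1])
    return d
E
python3 - <<'E'
from h import *
np.set_printoptions(precision=4,suppress=True)
d=snap("top");s=snap("scene")
T=lambda p,z:plane(d,p[0]/4.3+215-.4,p[1]/4.3+190-.4,z)
S=lambda p,z:plane(s,p[0]/4.8+225-.4,p[1]/4.8+175-.4,z)
print("mill",*[T(p,.08) for p in[(103,38),(450,155),(385,350),(38,215)]])
print("rails ends",*[T(p,.088) for p in[(104,50),(262,107),(45,207),(375,330)]])
# dark handle mask
im=d["frame"].astype(int)
def handle(im,box):
    u0,v0,u1,v1=box;m=np.zeros(im.shape[:2],np.uint8);m[v0:v1,u0:u1]=(im[v0:v1,u0:u1].max(2)<75)*255
    c=max(cv2.findContours(m,0,1)[0],key=cv2.contourArea);return cv2.minAreaRect(c),cv2.contourArea(c)
a=handle(im,(278,222,300,248));print(a);print("H",plane(d,*a[0][0],.172), [plane(d,*q,.174) for q in cv2.boxPoints(a[0])])
print("Hscene top corners",S((360,93),.174),S((412,132),.174),S((388,112),.174))
q=[(560,100),(752,122),(735,362),(535,345)]
print("tray",*[T(p,.022) for p in q],np.mean([T(p,.022) for p in q],0))
q=[(460,128),(562,57),(745,158),(632,240)]
print("tray S",*[S(p,.022) for p in q])
print("hoodS",*[S(p,.14) for p in [(255,132),(415,88),(515,185),(352,222)]])
print("hoodT",*[T(p,.14) for p in [(268,100),(415,152),(370,295),(218,242)]])
print("millS",*[S(p,.08) for p in [(48,263),(165,392),(550,245)]])
E
```

```text
mill [0.6133 0.1678 0.08  ] [ 0.5372 -0.1132  0.08  ] [ 0.3801 -0.0705  0.08  ] [0.467  0.2066 0.08  ]
rails ends [0.6015 0.1655 0.088 ] [0.5639 0.0373 0.088 ] [0.4723 0.2009 0.088 ] [ 0.394  -0.0615  0.088 ]
(((288.8973083496094, 234.7739715576172), (5.9690985679626465, 17.439130783081055), 20.556045532226562), 38.0)
H [ 0.4812 -0.0106  0.172 ] [array([0.4566, 0.0066, 0.174 ]), array([ 0.5109, -0.0096,  0.174 ]), array([ 0.5053, -0.0279,  0.174 ]), array([ 0.451 , -0.0115,  0.174 ])]
Hscene top corners [ 0.5102 -0.0081  0.174 ] [0.4557 0.0043 0.174 ] [ 0.4821 -0.0032  0.174 ]
tray [ 0.6017 -0.2054  0.022 ] [ 0.5941 -0.3628  0.022 ] [ 0.3968 -0.3527  0.022 ] [ 0.3994 -0.1929  0.022 ] [ 0.498  -0.2784  0.022 ]
tray S [ 0.5824 -0.2127  0.022 ] [ 0.591  -0.3515  0.022 ] [ 0.4038 -0.3286  0.022 ] [ 0.4022 -0.183   0.022 ]
hoodS [0.5631 0.0345 0.14  ] [ 0.5235 -0.0815  0.14  ] [ 0.4015 -0.0354  0.14  ] [0.4487 0.0677 0.14  ]
hoodT [0.5578 0.0326 0.14  ] [ 0.525  -0.0818  0.14  ] [ 0.4132 -0.0538  0.14  ] [0.4455 0.0629 0.14  ]
millS [0.615  0.1735 0.08  ] [0.4668 0.2135 0.08  ] [ 0.3935 -0.0692  0.08  ]
```

```bash
python3 - <<'E'
from h import *
np.set_printoptions(precision=3,suppress=True)
for y in (-15.5,164.5): print(y,r.inverse_kinematics([.482,-.008,.40],[180,0,y]))
for y in (75,105,150,164.5,-100): print(y,r.inverse_kinematics([.479,-.0246,.29],[180,0,y]))
r.reach([.482,-.008,.41],[180,0,-15.5])
print(r.sense()["tcp_pos"],r.sense()["clock"],r.sense()["contact_force"])
d=snap("wrist","w1.png");np.savez("w1.npz",**d)
E
```

```text
-15.5 [ -4.995 -13.031  88.418  -0.    104.613 100.505]
164.5 [ -4.995 -13.031  88.418   0.    104.613 -79.495]
75 [ -7.005 -13.178  99.68   -0.     93.498   7.995]
105 [ -7.005 -13.178  99.68    0.     93.498 -22.005]
150 [ -7.005 -13.178  99.68    0.     93.498 -67.005]
164.5 [ -7.005 -13.178  99.68    0.     93.498 -81.505]
-100 None
[ 0.482 -0.009  0.41 ] 2.3667 [ 0.403 -0.082  0.338]
```

View pics/w1.png

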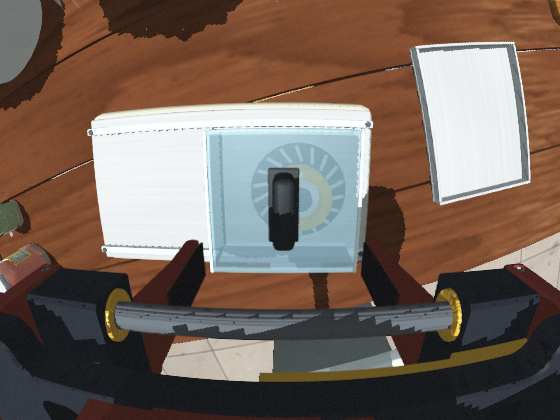

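The wrist view looks straight down on the guard. The handle's top face spans about (286,174) to (284,248), the rail ends are at (91,132), (368,125) and (108,250), and the nut shows through the hood near (303,196).

```bash
python3 - <<'E'
from h import *
np.set_printoptions(precision=4,suppress=True)
d=dict(np.load("w1.npz"))
a=cv2.imread("pics/w1.png")[120:270,200:370];cv2.imwrite("pics/w1z.png",cv2.resize(a,None,fx=4,fy=4,interpolation=cv2.INTER_CUBIC))
for p in [(286,174),(285,248),(273,190),(299,190)]: print(plane(d,*p,.174))
P=[plane(d,*p,.088)[:2] for p in [(91,132),(368,125),(108,250)]];print(P)
v=P[0]-P[1];print(np.degrees(np.arctan2(-v[0],v[1])),np.linalg.norm(v),np.linalg.norm(P[0]-P[2]),"centre",(P[1]+P[2])/2)
E
```

```text
[ 0.5184 -0.0218  0.174 ]
[ 0.4669 -0.0069  0.174 ]
[ 0.5101 -0.0103  0.174 ]
[ 0.5054 -0.0274  0.174 ]
[array([0.6059, 0.1631]), array([ 0.5301, -0.1061]), array([0.4789, 0.1943])]
-15.726419068394106 0.279684039344773 0.13080200948467324 centre [0.5045 0.0441]
```

View pics/w1z.png

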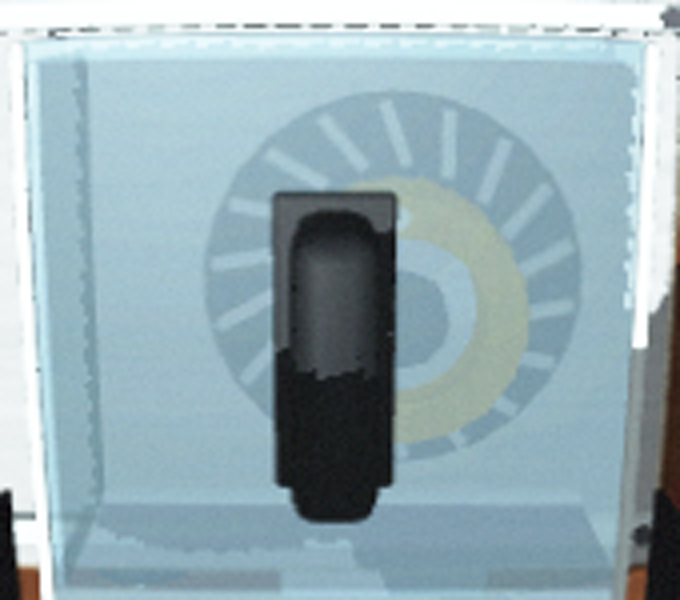

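```bash
python3 - <<'E'
from h import *
np.set_printoptions(precision=4,suppress=True)
Y=-15.7;my=np.array([.271,.9626,0])
p=np.array([.487,-.0118,.331])
r.reach(p+[0,0,.03],[180,0,Y]); r.servo_line(p,speed=.08)
r.grab(25)
s=r.sense();print(s["opening"],s["contact_force"],s["tcp_pos"])
p=s["tcp_pos"]
r.servo_line(p+my*.125,speed=.1)
s=r.sense();print(s["contact_force"],s["tcp_pos"],s["clock"])
for i in range(8):
    r.servo_line(s["tcp_pos"]+my*.004,speed=.02)
    q=r.sense();print(q["contact_force"]@my,(q["tcp_pos"]-p)@my,q["opening"])
    s=q
    if abs(q["contact_force"]@my)>12: break
snap("scene","s2.png");print(r.sense()["clock"])
E
```

```text
0.01592214005774833 [ 0.2402  1.2218 -0.1687] [ 0.487  -0.0117  0.331 ]
[ -6.1143 -11.6227   2.8675] [0.5205 0.1068 0.331 ] 5.7583
-21.319770335152022 0.1238989038093795 0.016321976437180048
6.0667
```

View pics/s2.png

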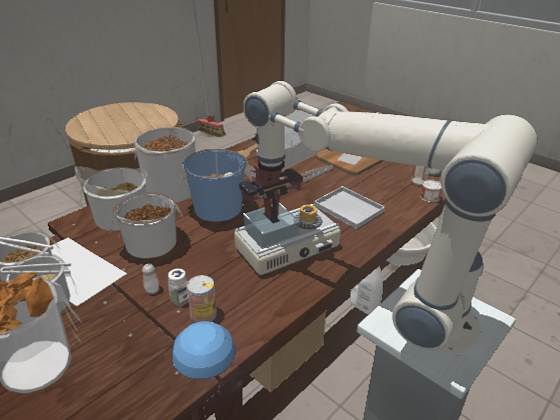

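```bash
python3 - <<'E'
from h import *
a=cv2.imread("pics/s2.png")[120:285,215:365];cv2.imwrite("pics/s2z.png",cv2.resize(a,None,fx=3.6,fy=3.6,interpolation=cv2.INTER_CUBIC))
snap("top","t2.png");a=cv2.imread("pics/t2.png")[150:290,200:385];cv2.imwrite("pics/t2z.png",cv2.resize(a,None,fx=4.2,fy=4.2,interpolation=cv2.INTER_CUBIC))
s=r.sense();print(s["contact_force"],s["torque"],s["orientation"])
E
```

```text
[ -9.58171549 -19.66461204   4.01418615] [-2.81702737  1.4128649   0.09762402] [ 1.79433690e+02  1.24108696e-01 -1.59506327e+01]
```

View pics/s2z.png

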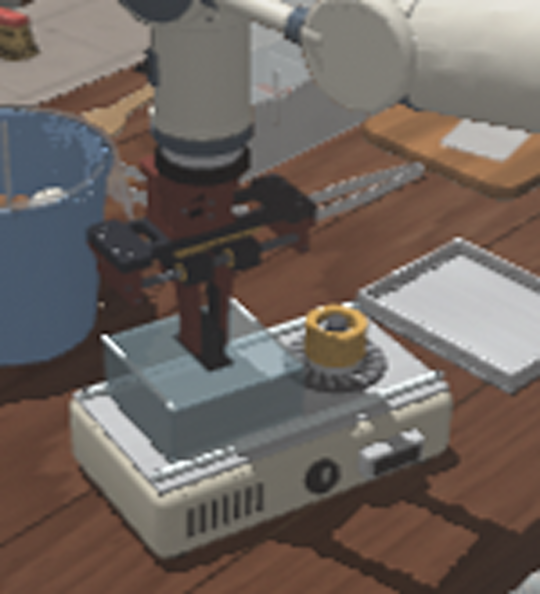

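View pics/t2z.png

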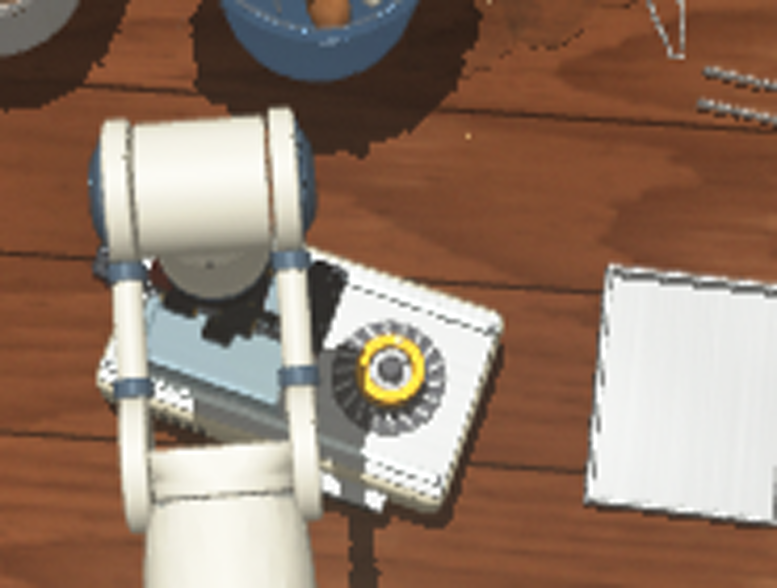

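```bash
python3 - <<'E'
from h import *
np.set_printoptions(precision=4,suppress=True)
s=snap("scene");my=np.array([.271,.9626,0])
S=lambda p,z:plane(s,p[0]/3.6+215-.4,p[1]/3.6+120-.4,z)
c=np.array([.502,.046,0]);mx=np.array([.9626,-.271,0])
for p,z in [((103,343),.14),((170,410),.14),((300,372),.14),((235,298),.14),((72,396),.08),((160,497),.08)]:
    q=S(p,z);print(q,(q-c)@mx,(q-c)@my)
for q in [(.5631,.0345,.14),(.4487,.0677,.14),(.5235,-.0815,.14),(.4015,-.0354,.14),(.615,.1735,.08),(.4668,.2135,.08)]:print((q-c)@mx,(q-c)@my)
E
```

```text
[0.5884 0.1593 0.14  ] 0.05246005511021439 0.1324539362967394
[0.4809 0.1871 0.14  ] -0.05857769713833928 0.1301126739338053
[0.4415 0.0758 0.14  ] -0.0663024103741151 0.012323638842763916
[0.5571 0.0309 0.14  ] 0.05713014579914889 0.00041904991622680304
[0.6141 0.1742 0.08  ] 0.07320653198555832 0.15380697899813667
[0.4622 0.2178 0.08  ] -0.08486108759669023 0.1545752244037675
0.061931360000000046 0.005488200000000017
-0.057187280000000014 0.006444119999999992
0.05524839999999997 -0.11690500000000001
-0.07468189999999997 -0.10559114
0.07422129999999999 0.1533545
-0.07927602 0.15169629999999998
```

The guard stopped after about 124 mm at roughly 20 N, and the images also put its travel near 125 mm. I'll push a little further to find out whether this is the hard stop.

```bash
python3 - <<'E'
from h import *
np.set_printoptions(precision=4,suppress=True)
my=np.array([.271,.9626,0]);p=np.array([ .487,-.0117,.331])
for k in (.128,.130,.132):
    r.servo_line(p+my*k,[180,0,-15.7],speed=.01);r.wait(.3)
    q=r.sense();f=q["contact_force"];print(k,f@my,(q["tcp_pos"]-p)@my,q["opening"],f,q["orientation"])
    if abs(f@my)>30:break
E
```

```text
0.128 -23.68886740614051 0.12418323064955501 0.0160004512893703 [-10.0389 -21.783    5.2732] [179.3457   0.1275 -15.9952]
0.13 -31.13683198554721 0.12493423843019165 0.016145347683175295 [-13.2871 -28.6059   5.9677] [179.1233   0.1615 -16.0872]
```

It is the hard stop. With the handle centred on the hood, full travel puts it at mill y = -75 + 135 = +60 mm, and I measure +62 mm. So the guard was about 13 mm ajar at the start, which matters for shutting it later. I'll release it and look at the nut.

```bash
python3 - <<'E'
from h import *
np.set_printoptions(precision=4,suppress=True)
my=np.array([.271,.9626,0]);p=np.array([ .487,-.0117,.331])
r.servo_line(p+my*.122,[180,0,-15.7],speed=.04)
print(r.sense()["contact_force"]);r.let_go();q=r.sense()
r.servo_line(q["tcp_pos"]+[0,0,.05],[180,0,-15.7],speed=.15)
r.reach([.45,-.03,.40],[180,0,-15.7+90]);
print(r.sense()["joints"],r.sense()["clock"])
d=snap("wrist","w3.png");np.savez("w3.npz",**d)
t=snap("top","t3.png");np.savez("t3.npz",**t)
s=snap("scene","s3.png");np.savez("s3.npz",**s)
a=cv2.imread("pics/s3.png")[150:285,215:365];cv2.imwrite("pics/s3z.png",cv2.resize(a,None,fx=4,fy=4,interpolation=cv2.INTER_CUBIC))
E
```

```text
[-1.0714 -1.7087 -0.6818]
[ -8.1229 -17.8571  92.4469   0.0025 105.4534   7.6065] 11.0
```

View pics/w3.png

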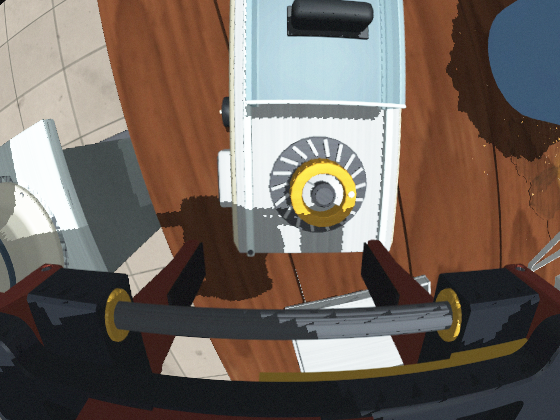

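View pics/s3z.png

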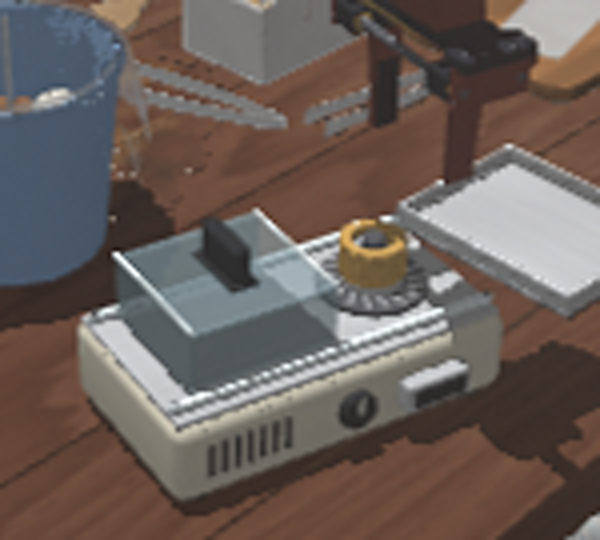

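```bash
python3 - <<'E'
from h import *
np.set_printoptions(precision=4,suppress=True)
def crop(f,o,x0,y0,x1,y1,k):
    cv2.imwrite("pics/"+o,cv2.resize(cv2.imread("pics/"+f)[y0:y1,x0:x1],None,fx=k,fy=k,interpolation=cv2.INTER_CUBIC))
crop("w3.png","w3z.png",260,125,380,240,6)
crop("t3.png","t3z.png",270,215,320,260,12)
for n,b in (("w",(270,130,370,240)),("t",(270,210,320,265)),("s",(285,190,335,240))):
    d=dict(np.load(n+"3.npz"));d["fish"]=n=="w"
    h=cv2.cvtColor(d["frame"],cv2.COLOR_RGB2HSV);m=cv2.inRange(h,(15,110,90),(35,255,255));z=np.zeros_like(m);x0,y0,x1,y1=b;z[y0:y1,x0:x1]=m[y0:y1,x0:x1]
    c=max(cv2.findContours(z,0,1)[0],key=cv2.contourArea);e=cv2.fitEllipse(cv2.convexHull(c));print(n,e,cv2.contourArea(c))
    print([plane(d,*e[0],zz) for zz in (.118,.126)])
E
```

```text
w ((321.9241943359375, 192.28050231933594), (66.08795166015625, 69.38848876953125), 143.85508728027344) 3490.0
[array([ 0.4857, -0.025 ,  0.118 ]), array([ 0.4852, -0.023 ,  0.126 ])]Traceback (most recent call last):
  File "<stdin>", line 10, in <module>
ValueError: max() iterable argument is empty
```

View pics/w3z.png

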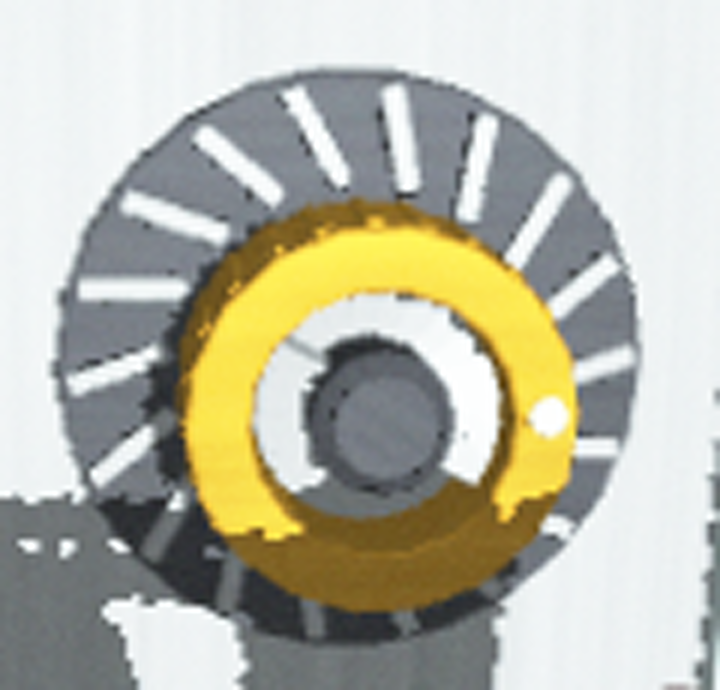

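View pics/t3z.png

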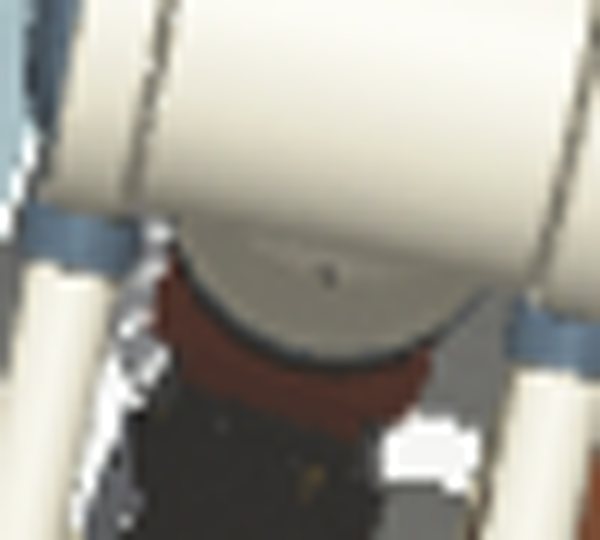

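```bash
python3 - <<'E'
from h import *
np.set_printoptions(precision=4,suppress=True)
d=dict(np.load("w3.npz"));t=dict(np.load("t3.npz"));s=dict(np.load("s3.npz"))
print("w",plane(d,323.4,194.3,.126),"stud",plane(d,323.8,195.9,.128))
f=cv2.imread("pics/t2.png");h=cv2.cvtColor(f,cv2.COLOR_BGR2HSV);m=cv2.inRange(h,(15,110,90),(35,255,255));m[:215]=0;m[260:]=0;m[:,:275]=0;m[:,315:]=0
e=cv2.fitEllipse(cv2.convexHull(cv2.findNonZero(m)));print(e,"t",plane(t,*e[0],.121),plane(t,*e[0],.126))
u,v=215+372/4-.4,150+240/4-.4;print("s",plane(s,u,v,.126))
m=[plane(d,*p,.088)[:2] for p in [(247,252),(388,250)]];print(m)
E
```

```text
w [ 0.486 -0.025  0.126] stud [ 0.4858 -0.0258  0.128 ]
((292.4932556152344, 237.8696746826172), (16.348817825317383, 16.889848709106445), 11.623285293579102) t [ 0.4814 -0.0241  0.121 ] [ 0.4805 -0.0239  0.126 ]
s [ 0.4809 -0.0152  0.126 ]
[array([ 0.4028, -0.0708]), array([ 0.5389, -0.1082])]
```

```bash
python3 - <<'E'
from h import *
np.set_printoptions(precision=4,suppress=True)
for y in (-47,133):
    r.reach([.484,-.0235,.355],[180,0,y]);r.wait(.2)
    d=snap("wrist",f"w4_{y}.png");np.savez(f"w4_{y}.npz",**d);print(r.sense()["clock"],r.sense()["tcp_pos"])
E
python3 -c "
import cv2,numpy as np
a=[cv2.imread(f'pics/w4_{y}.png')[100:340,170:400] for y in(-47,133)]
cv2.imwrite('pics/w4.png',cv2.resize(np.hstack(a),None,fx=1.7,fy=1.7,interpolation=cv2.INTER_CUBIC))"
```

```text
13.25 [ 0.484  -0.0235  0.3551]
16.15 [ 0.484  -0.0235  0.355 ]
```

View pics/w4.png

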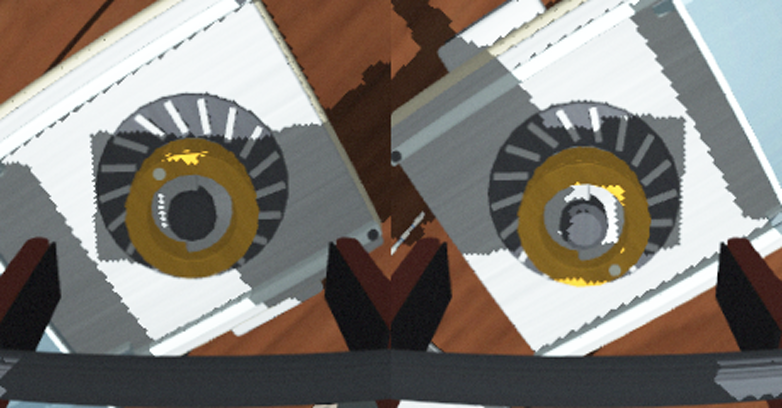

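```bash
python3 - <<'E'
from h import *
np.set_printoptions(precision=4,suppress=True)
for y,u,v in((-47,283.3,224.5),(133,283.8,230.4)):
    d=dict(np.load(f"w4_{y}.npz"));d["fish"]=True
    h=cv2.cvtColor(d["frame"],cv2.COLOR_RGB2HSV);m=cv2.inRange(h,(15,110,60),(35,255,255));m[:150]=0;m[290:]=0;m[:,:235]=0;m[:,335:]=0
    P=cv2.findNonZero(m)[:,0];print(P.min(0),P.max(0))
    print(plane(d,u,v,.126), plane(d,(P[:,0].min()+P[:,0].max())/2,v,.126),-d["R"].T@d["t"])
E
```

```text
[243 181] [322 262]
[ 0.4871 -0.028   0.126 ] [ 0.4875 -0.0276  0.126 ] [ 0.5344 -0.0779  0.3357]
[244 186] [322 267]
[ 0.4848 -0.0238  0.126 ] [ 0.4844 -0.0241  0.126 ] [0.4341 0.0297 0.3356]
```

```bash
cat >> h.py <<'E'
def jaw(y): y=np.radians(y);return np.array([np.sin(y),-np.cos(y),0])
E
python3 - <<'E'
from h import *
np.set_printoptions(precision=4,suppress=True)
c=np.array([.486,-.0255,.281])
r.reach(c+[0,0,.04],[180,0,133]);r.servo_line(c,[180,0,133],speed=.06)
print(r.sense()["contact_force"])
r.grab(6);r.wait(.1);s=r.sense();f=s["contact_force"];print(s["opening"],f,f@jaw(133),s["tcp_pos"],(s["tcp_pos"]-c)@jaw(133),s["torque"])
r.let_go();c2=c.copy();r.servo_line(c+[0,0,.04],speed=.1)
r.reach(c+[0,0,.04],[180,0,223]);print(r.sense()["joints"]);r.servo_line(c,[180,0,223],speed=.06)
f0=r.sense()["contact_force"];print(f0)
r.grab(6);r.wait(.1);s=r.sense();f=s["contact_force"];print(s["opening"],f,f@jaw(223),(s["tcp_pos"]-c)@jaw(223),s["clock"])
E
```

```text
[-0.412   0.4906  0.5744]
0.054192857558168044 [ 1.0234 -0.6864  1.6568] 0.2803201161913611 [ 0.486  -0.0255  0.2811] 1.7640331762748584e-05 [-0.0248 -0.1525 -0.033 ]
[  -7.0089  -12.4516   95.9552   -0.0011   96.5336 -139.9546]
[0.7172 0.6371 0.9329]
0.0541041200211969 [-0.4605 -0.2304  0.879 ] 0.14554138311456813 2.5644319665975596e-05 22.1333
```

```bash
python3 - <<'E'
from h import *
np.set_printoptions(precision=4,suppress=True)
c=np.array([.486,-.0255,.281])
r.grab(25)
for a in (30,60,90,120,150,180,210,228):
    q=r.inverse_kinematics(c+[0,0,.0035*np.radians(a)],[180,0,223-a])
    r.move_joints(q)
    s=r.sense();print(a,s["joints"][5],s["contact_force"],s["torque"],s["opening"],s["clock"])
    if np.linalg.norm(s["contact_force"])>25: break
snap("wrist","w5.png");snap("scene","s5.png");
a=cv2.imread("pics/s5.png")[130:285,215:365];cv2.imwrite("pics/s5z.png",cv2.resize(a,None,fx=3.7,fy=3.7,interpolation=cv2.INTER_CUBIC))
E
```

```text
30 -110.17084318227296 [ 0.7016 -1.5412 -1.0118] [ 0.0525 -0.1058  0.0076] 0.05342340765923633 22.9167
60 -80.23731465323318 [ 0.1744 -0.3577 -0.379 ] [ 0.0307 -0.2055  0.0735] 0.053633245329756066 23.4833
90 -50.25733691977198 [ 0.241  -0.7468 -1.5035] [-0.0098 -0.2119  0.0114] 0.05365733850114048 24.05
120 -20.263638439438743 [ 0.193   0.5011 -0.1638] [-0.0406 -0.1157  0.0689] 0.053392189713568655 24.6167
150 9.73592239299241 [-0.3965  1.2313 -1.2457] [-0.0191 -0.0289 -0.0176] 0.05359930577798074 25.1833
180 39.733258682796226 [-0.5039 -0.3734 -1.2264] [-0.009   0.034   0.0128] 0.05403776040999833 25.75
210 69.7337150147705 [-0.2985 -0.2011 -1.267 ] [ 0.006  -0.039  -0.0168] 0.05389646672793034 26.3167
228 87.6600235455143 [ 0.5509  0.4779 -0.66  ] [0.0379 0.0212 0.0878] 0.05369396285628532 26.7167
```

View pics/s5z.png

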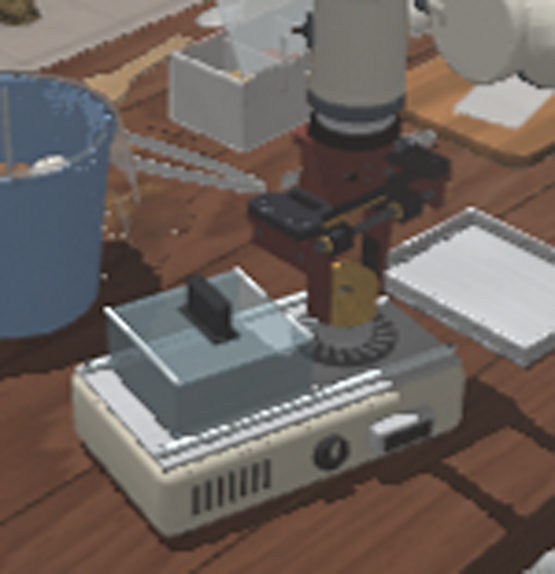

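View pics/w5.png

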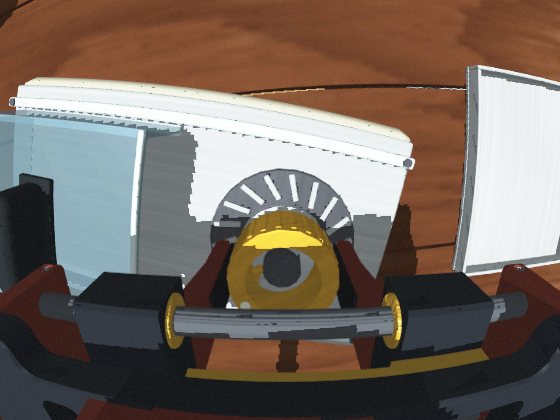

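The nut has risen with the turn and the forces stayed small. Next is a guarded lift.

```bash
python3 - <<'E'
from h import *
np.set_printoptions(precision=4,suppress=True)
s=r.sense();p=s["tcp_pos"].copy()
ok=True
for dz in (.003,.007,.015,.03):
    r.servo_line(p+[0,0,dz],speed=.03);s=r.sense();print(dz,s["contact_force"],s["opening"],s["tcp_pos"][2]-p[2])
    if abs(s["contact_force"][2])>12: ok=False;break
if ok:
    r.servo_line(p+[0,0,.09],speed=.15)
    s=r.sense();print(s["contact_force"],s["opening"],s["clock"])
snap("wrist","w6.png");snap("scene","s6.png");
E
```

```text
0.003 [-0.2069  0.3462 -1.042 ] 0.05386331021066372 0.003352979435616743
0.007 [-0.319   0.5905 -0.6132] 0.054080375780953996 0.0073686996067642285
0.015 [-0.0703 -0.8391 -0.4713] 0.05374731105861858 0.01532788088510395
0.03 [ 0.2695  0.2032 -0.2495] 0.05328686960338792 0.030044146246015924
[-0.4669  0.5086 -1.3916] 0.05391218204244124 28.9667
```

View pics/s6.png

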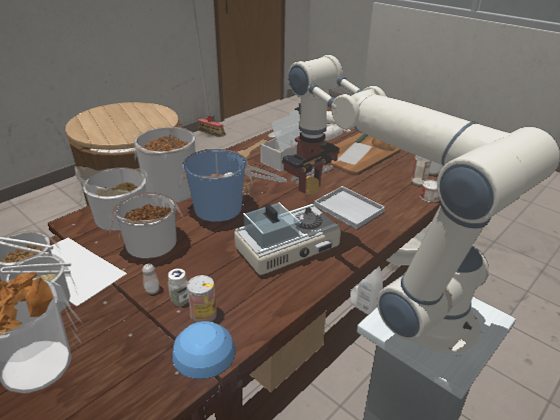

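View pics/w6.png

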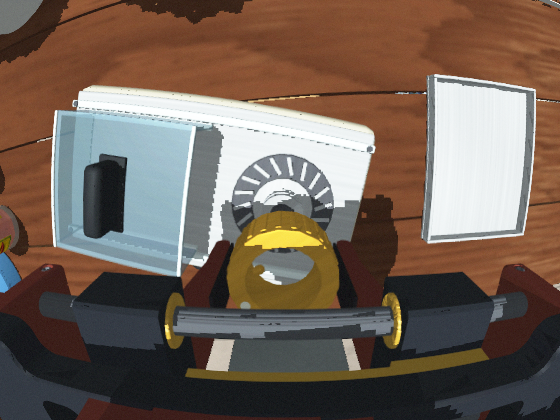

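The nut is off the stud and held level. Next I'll place it in the tray.

```bash
python3 - <<'E'
from h import *
np.set_printoptions(precision=4,suppress=True)
s=r.sense();p=s["tcp_pos"].copy();Y=s["orientation"][2];print(p,Y)
t=np.array([.498,-.274,0])
r.servo_line([t[0],t[1],.35],[180,0,Y],speed=.25)
r.servo_line([t[0],t[1],.205],[180,0,Y],speed=.15)
z=.197
while z>.186:
    r.servo_line([t[0],t[1],z],[180,0,Y],speed=.02)
    s=r.sense();print(z,s["contact_force"][2],s["tcp_pos"][2],s["opening"])
    if s["contact_force"][2]>4: break
    z-=.0015
r.let_go();r.wait(.2);print(r.sense()["contact_force"])
q=r.sense()["tcp_pos"];r.servo_line(q+[0,0,.12],speed=.15)
print(r.sense()["clock"]);snap("wrist","w7.png");snap("scene","s7.png")
E
```

```text
[ 0.4859 -0.0255  0.3832] -5.002597003827679
0.197 -1.9609347538436226 0.19683325346676178 0.05383432423497142
0.1955 -1.0657494839612394 0.19540312727447576 0.05357700104453222
0.194 -1.0912599860799115 0.19383861836071922 0.05343478304158764
0.1925 -1.3916255700721576 0.19233147083950658 0.053861510036373544
0.191 -0.3370074776853552 0.19115395611103267 0.05379564825618545
0.1895 7.315513065706569 0.19110124138649448 0.05388555923240044
[0.5177 1.0125 0.8343]
35.0
```

View pics/w7.png

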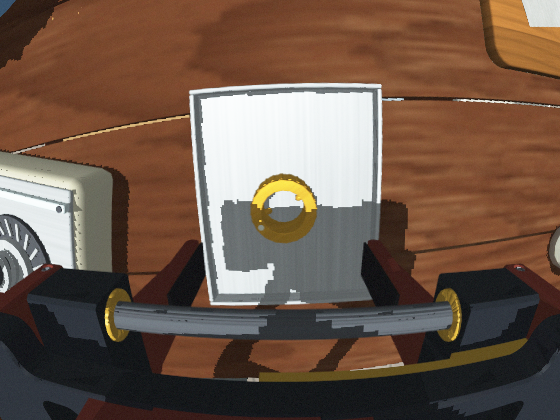

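View pics/s7.png

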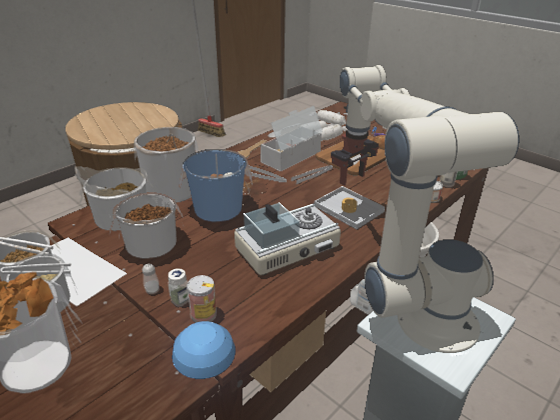

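The nut lies flat in the tray at (284,208) in the wrist view. Now I'll shut the guard.

```bash
python3 - <<'E'
from h import *
np.set_printoptions(precision=4,suppress=True)
my=np.array([.271,.9626,0]);Y=-15.7;p=np.array([.5201,.1057,.331])
r.reach([.50,-.10,.40],[180,0,Y])
r.reach(p+[0,0,.06],[180,0,Y]);r.servo_line(p,[180,0,Y],speed=.1)
r.grab(25);s=r.sense();print(s["opening"],s["contact_force"],s["clock"])
r.servo_line(p-my*.128,[180,0,Y],speed=.1);s=r.sense();print(s["contact_force"]@my,(s["tcp_pos"]-p)@my)
for k in (.131,.134,.137,.139,.141):
    r.servo_line(p-my*k,[180,0,Y],speed=.02);r.wait(.15);s=r.sense();f=s["contact_force"]@my;print(k,f,(s["tcp_pos"]-p)@my,s["opening"])
    if abs(f)>18:break
snap("wrist","w8.png");print(s["clock"])
E
```

```text
0.015748095608866662 [ 0.2034 -0.5595  0.0474] 38.5917
-2.369233042265808 -0.12812781121950448
0.131 0.16669710379604494 -0.13067484073534438 0.01580903486247231
0.134 1.3332803291374153 -0.13369092710745475 0.015510337350189777
0.137 7.197108140231667 -0.1356098077387232 0.015908325337437048
0.139 14.807199074298547 -0.13633203435498578 0.015858584557574412
0.141 21.475908374725844 -0.13705994188889117 0.015649826982471436
42.175
```

View pics/w8.png

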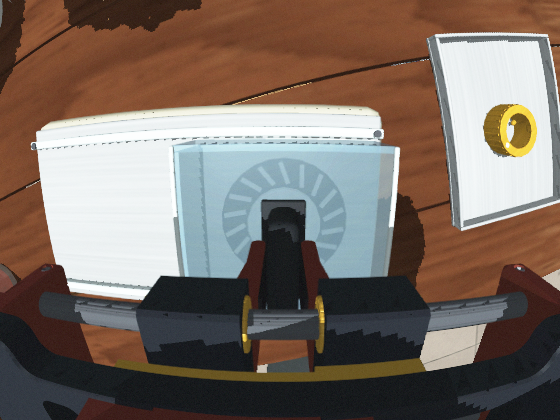

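The closing stop came at 135 mm of travel, as specified. I'll release, retreat and check.

```bash
python3 - <<'E'
from h import *
np.set_printoptions(precision=4,suppress=True)
my=np.array([.271,.9626,0]);Y=-15.7;p=np.array([.5201,.1057,.331])
r.servo_line(p-my*.1362,[180,0,Y],speed=.03);print(r.sense()["contact_force"]@my)
r.let_go();r.wait(.1);q=r.sense()["tcp_pos"];r.servo_line(q+[0,0,.08],speed=.15)
r.reach([.482,-.008,.41],[180,0,Y]);d=snap("wrist","w9.png")
r.reach([.25,-.45,.41],[180,0,24]);r.wait(.2)
t=snap("top","t9.png");s=snap("scene","s9.png");print(r.sense()["clock"],r.sense()["contact_force"])
a=cv2.imread("pics/t9.png")[150:290,140:400];cv2.imwrite("pics/t9z.png",cv2.resize(a,None,fx=3,fy=3,interpolation=cv2.INTER_CUBIC))
h0=cv2.imread("pics/top0.png")[160:290,120:190].astype(int);h9=cv2.imread("pics/t9.png")[160:290,120:190].astype(int);print("left diff",(abs(h0-h9).max(2)>40).sum())
h0=cv2.imread("pics/scene0.png")[255:330,130:225].astype(int);h9=cv2.imread("pics/s9.png")[255:330,130:225].astype(int);print("left diff scene",(abs(h0-h9).max(2)>40).sum())
E
```

```text
3.3078055118949594
46.9083 [ 0.858  -0.1639 -0.6348]
left diff 6
left diff scene 4
```

View pics/w9.png

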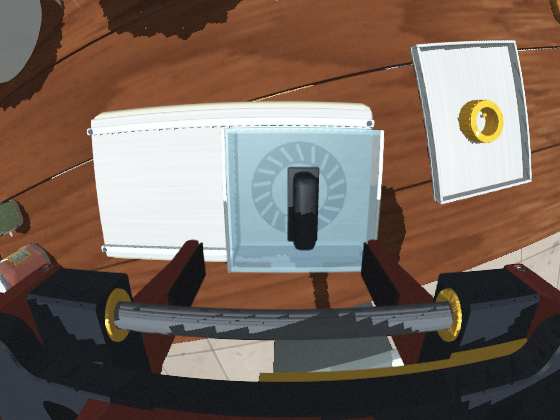

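View pics/t9z.png

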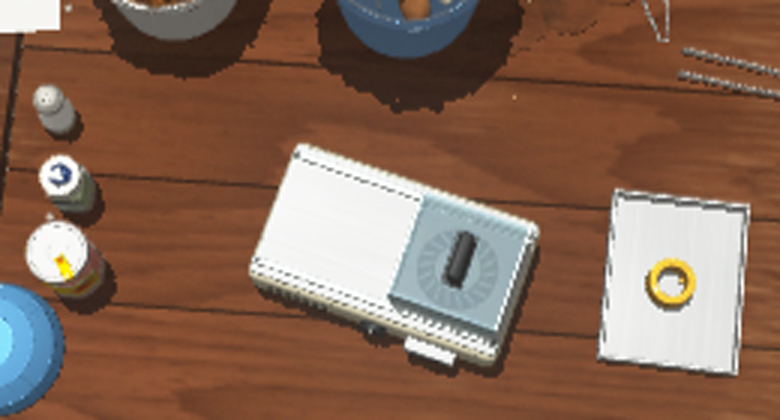

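View pics/s9.png

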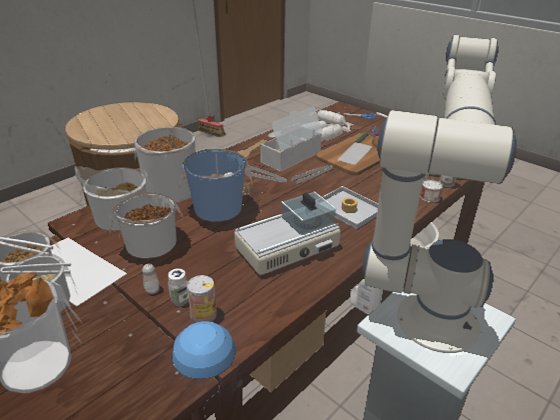

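The guard is shut at its stop and centred over the burr. The nut lies flat mid-tray at (670,282) in the zoomed top view, the jars have not moved, and the arm is clear.

```bash
python3 -c "
from station import r
r.hand_in()"
```

```text
the job is handed in; nothing more can be done
```

The job is done and handed in at about 47 s on the robot's clock. I slid the guard open to its stop and unscrewed the nut about 228° clockwise in one grip. I then lifted it off, laid it flat in the tray, and slid the guard shut to its stop.

**Last checks**
- **Guard:** the closing stop came at about 135 mm of travel, matching the spec. The final pictures show the hood centred over the burr.
- **Nut:** it lies flat near the middle of the tray.
- **Salt shaker and jars:** comparing before and after pictures showed no movement.
- **Robot:** it was clear of everything and free of contact. The largest force I read was about 32 N, while pushing the guard against its open stop.

**Disagreements**
- **Opening travel:** opening took only about 122 mm, because the guard had started about 13 mm ajar.
- **Camera views:** the views differed by 5–10 mm on the nut's position. Trial grips from two directions, about 90° apart, showed almost no sideways force, so I used the wrist camera's position.

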